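# Turn the honing block onto the clamping board

## Robot

A 6-joint arm with a two-finger parallel gripper is mounted at the origin on the work surface. World frame = base frame: x ahead of the robot, y to its left, z up, the work surface at z = 0. Lengths are in m, angles in rad, forces in N, time in s.
With the tool pointing down it reaches from about 0.4 to 0.925 m from the base axis. Payload 3.4 kg.
Tool frame: the origin (TCP) lies at the very end of the fingers, on their centre line; the grasp point (between the pads) lies 19 mm behind it; z points along the fingers, y is the direction in which the jaws open and shut (so a half turn about z gives the same grasp; the last joint's range is limited). The gripper opens to 85 mm and grips with 20 to 120 N. Pads are 22 mm wide; open, the fingers measure 114 mm over their backs; the gripper's body (76 mm by 85 mm) begins 54 mm behind the grasp point. The pads swing forward as they close: fully open they stand 13 mm farther back than shut.
Start: joints at [1.063, 0.307, 1.506, -0, 1.328, -0.073], TCP at [0.242, 0.522, 0.231] pointing down, gripper open.
Joint ranges: [-3.12, 3.12], [-1.05, 2.28], [0.14, 2.33], [-1.42, 4.57], [0.1, 2.73], [-2.68, 2.68]. Speed limits (rad/s): [2.57, 2.57, 3.14, 3.14, 3.14, 3.14].

## Interface

Orientations are given as a 3x3 rotation matrix whose columns are the frame's x, y, z axes.
In Python, from workcell import observe, snapshot, camera_model, job_done gives the robot as it stands.
- The arm moves only by the shell command python3 -m jog 'ROWS' [OPENING]. ROWS is JSON, one flat list of numbers, 4 for each row, row after row: the shift along the world's x, y, z in mm, then the turn about the world's z in rad. In form: [dx, dy, dz, roll, dx, dy, dz, roll, ...]. A call has 1 to 12 rows; each row shifts and turns the commanded pose from where the row before left it; what a row does not reach is not made up. A row lasts 1/12 s, in which the tool goes at most 41.7 mm and 7.16 degrees, less where a joint would pass 70% of its speed; a pose out of reach is approached as far as the arm can. A call with a gripper value outside its range is refused whole. OPENING is the finger opening in mm, from 0 to 85.4, set as the call begins (- or left out, the last holds). The fingers move at their own pace and stop on an object; the grip force is fixed at half the most. Time passes only in rows, so rows that do not move let the fingers close. It gives the time, the measured TCP pose, the force and the opening at its end, in the units of the state.
- observe(): the state, without advancing time (a new reading comes with each control period).
- snapshot(name): name is "scene" or "top" or "wrist"; returns (picture, depth): 480x640x3 uint8, red, green, blue; 480x640 float32, m along the optical axis (not along the pixel's ray), 0 where there is no reading.
- camera_model(name): a dict with "fov_y" (degrees; the focal length in pixels is half the picture's height over the tangent of half this angle, whatever the lens; pixels are square), "cx", "cy" (the principal point, pixels), "dist_coeffs" ([k1, k2, p1, p2, k3] as OpenCV has them; the pictures are not rectified), "R" (3x3) and "t" (3): a world point X has camera coordinates R X + t. Camera axes: x right, y down, z forward; pixel columns grow to the right and rows downward; lengths in m; the calibration is good to about 2 mm. A picture is of the moment at which its call begins: read the wrist's pose just before it. camera_model takes no time and is no camera call; for the wrist camera it gives the pose at the moment of the call.
- job_done(): hands the job in, once; it reports no verdict.
The state is a dict: "time": time; "qpos": joint angles; "qvel": joint speeds; "effort": joint torques, N m; "position": TCP position; "ee_rot": TCP orientation; "ft_force": force on the tool from outside, world axes, zero at the start; "ft_torque": the same for the moment, N m; "grip_width": finger opening in m.
Only numpy, scipy, OpenCV 4.12 (cv2) and the standard library are available. Lean on these libraries where they do the work, as an engineer would, in place of code of your own. Each camera call takes 0.05 s, during which the arm holds its last target. There are 200 camera calls.

## Task

Set up the four-sided honing block for stropping: push it up against the front edge of the clamping board and, without picking it up, tip it over that edge onto the board so that the leather face now towards the robot comes out on top. Slide it fully home against the back cleat, then swing the cam lever round until the cam clamps the block firmly against the side cheek, and let go. Keep clear of the lamp hanging over the board and leave everything else where it is.

Things in the scene. Friction and masses are not known exactly. Their poses are not given: they have to be found in the camera images.
- hone_block: loose beech honing block with pads on its four long sides, 88 mm (x) by 170 mm (y) by 105 mm (z), about 0.8 kg. It stands on the bench before the clamping board, in line with the lane, long side roughly parallel to the board's front edge and 15 to 45 mm short of it. Origin in the middle of the side it stands on at the start; its axes are as for its centre
- block_mid (a point): centre of the honing block. Axes are the block's own: at the start z is up and x points to the board. The smooth brown leather face (170 x 105 mm) is the -x side, towards the robot at the start; grey felt is on top (+z), cork on the far side (+x), suede below (-z)
- board: fixed clamping board, 10 mm thick plywood. Origin on the bench, at the steel-nosed front edge (towards the robot), mid-lane; x runs into the board away from the robot, y left, z up. It covers x 0 to 180, y -130 to 190 mm. A block tipped over the front edge turns about its upper corner and lands overhanging it by about 10 mm
- cleat_face (a point): back cleat of the board, 210 mm long, 25 mm high above the board: middle of the lower edge of its front face, 132 mm in from the board's front edge, on the board's top; axes as the board's
- cheek_face (a point): side cheek on the right of the lane, 128 mm long (x), 20 mm high above the board: middle of the lower edge of its inner face, at y = -85 mm in the board's frame, on the board's top; axes as the board's
- home (a point): where the block's centre is when it lies leather up and home against cleat and cheek: x 79.5, y 0, z 54 mm in the board's frame; axes as the board's
- cam_lever (a joint): angle of the cam lever on the left of the lane (rad): 0 fully open, knob out to the left; grows as the knob is swung counter-clockwise seen from above, towards the robot; stop at 2.0. It stays where it is left (0.15 N m of friction). With the block home the cam goes tight at about 1.5; pushed on with about 15 N at the knob it clamps firmly and holds itself
- cam_pivot (a point): pivot of the cam lever, on its vertical axis, 73 mm above the bench; in the board's frame at x 80, y 122.5 mm
- lever_knob (a point): middle of the upright black knob on the end of the cam lever, 27 mm across, 37 mm tall (52 to 89 mm above the bench), 95 mm from the pivot axis; the wooden lever arm below it is 22 mm wide, its top 50 mm above the bench
- disc_mid (a point): wooden eccentric disc under the lever, 68 mm across, 12 to 38 mm above the bench, that presses on the block's left end and pushes it sideways to the cheek; this point is its middle, 20 mm off the pivot axis. While the lever is open (below 0.3) the lane between cheek and disc is 190 mm wide or more
- lamp: fixed black bench lamp. Origin on the bench under the middle of its head; x away from the robot, y left. The head (x -40 to 40, y -105 to 95 mm) hangs low over the lane, 218 to 250 mm above the bench; its arm rises from there to 400 mm, off to the far right, to a post and round foot at x 110, y -330 mm
- oil_bottle: round bottle of honing oil, 54 mm across, 150 mm tall; origin under its middle
- paste_tin: round tin, 72 mm across, 45 mm tall; origin under its middle
- whetstone: grey whetstone on a dark wooden foot, 200 x 70 x 40 mm; origin under its middle
- brush: small brush lying down; origin under its middle
- compound_bar: pale bar of honing compound, 110 x 40 x 30 mm; origin under its middle
- mug: white mug, 80 mm across, 90 mm tall; origin under its middle
- knife: kitchen knife lying flat, about 300 mm long; origin where blade and handle meet

How it is judged:
By the outcome, as a careful person would: the job done as asked, in the order asked, and still so for the second after the job is handed in, with the robot touching nothing.
It also fails if it takes over 72 s, if anything falls off the work surface, if the arm or the gripper's body presses on something with over 40 N, if the wrist force passes 120 N, or if a joint passes its speed limit or range.

## Working session

There is one attempt and no reset: what is moved stays moved. The work goes in short steps, Python scripts to look and compute and a shell command to move; the robot and the scene stay as the last step left them, time stands still between calls to the robot, and variables do not carry over. Pictures are saved under pics/ and viewed, about 8 in all and at most 12, crops included, and the job is handed in when it is done.

```bash
ls; mkdir -p pics
cat > h.py <<'E'
import numpy as np, cv2
from workcell import observe, snapshot, camera_model
def shot(n,f):
    m=camera_model(n); p,d=snapshot(n); cv2.imwrite(f'pics/{f}.png',p[:,:,::-1]); np.savez(f'pics/{f}.npz',p=p,d=d,**{k:np.array(v) for k,v in m.items()}); return p,d,m
def load(f): 
    z=np.load(f'pics/{f}.npz'); return z['p'],z['d'],z
def cloud(d,m):
    fl=240/np.tan(np.radians(float(m['fov_y']))/2); K=np.array([[fl,0,float(m['cx'])],[0,fl,float(m['cy'])],[0,0,1]])
    v,u=np.mgrid[0:480,0:640]
    q=cv2.undistortPoints(np.stack([u,v],-1).reshape(-1,1,2).astype(float),K,np.array(m['dist_coeffs'],float)).reshape(480,640,2)
    c=np.dstack([q*d[...,None],d]); W=(c-np.array(m['t']))@np.array(m['R']); W[d==0]=np.nan; return W
E
python3 - <<'E'
from h import *
s=observe(); print(s['time'],s['position'],s['ft_force'])
for n in('top','scene'):
    p,d,m=shot(n,n+'0'); print(n,m['fov_y'],np.round(-np.array(m['R']).T@np.array(m['t']),3))
E
```

```text
pics
0.0 [0.24138143 0.52110998 0.23040986] [-0.84851164 -0.36676584 -0.55103157]
top 45.9113345270657 [ 0.386 -0.052  1.246]
scene 50.70042347808548 [ 1.162 -0.194  1.081]
```

View pics/top0.png

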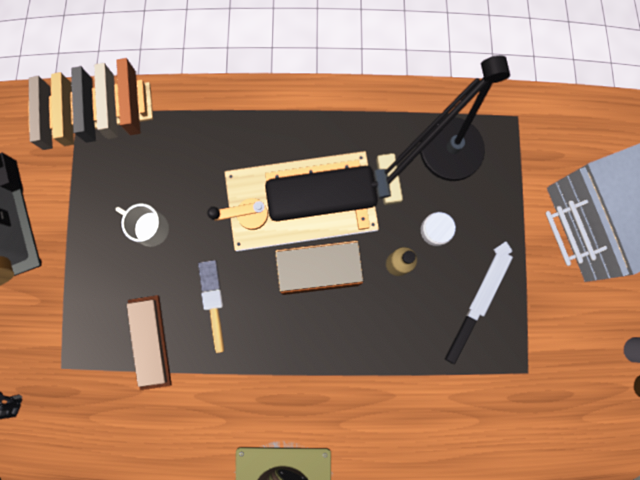

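View pics/scene0.png

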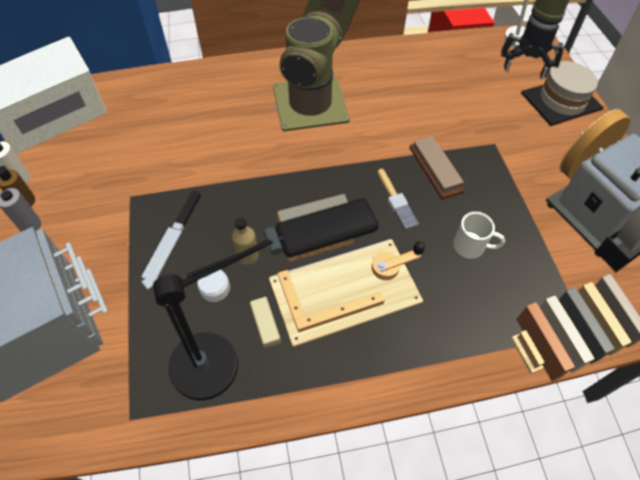

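The top view shows the board at u 225–378, v 152–250 with the lamp head over it at u 268–375, v 168–218. The block top is at u 277–361, v 243–291, and the knob is at (213,213). The bottle at (403,262) stands about 40 px to the right of the block. The scene view agrees with this.

Run:
```python
from h import *
np.set_printoptions(precision=4,suppress=True)
p,d,m=load('top0'); W=cloud(d,m); Z=W[...,2]
def rect(mask,name):
    q=W[mask][:,:2]; r=cv2.minAreaRect((q*1000).astype(np.float32)); print(name,mask.sum(),np.array(r[0]),np.array(r[1]),r[2],'z',np.median(Z[mask])); return r
def win(u0,u1,v0,v1):
    k=np.zeros((480,640),bool);k[v0:v1,u0:u1]=1;return k
print('bench z',np.nanmedian(Z[win(180,260,300,360)]))
r=rect(win(262,375,230,305)&(abs(Z-.105)<.006),'block');print(cv2.boxPoints(r))
hsv=cv2.cvtColor(p,cv2.COLOR_RGB2HSV)
b=win(215,390,140,260)&(abs(Z-.010)<.004)&(hsv[...,2]>120)
b=cv2.morphologyEx(b.astype(np.uint8),cv2.MORPH_OPEN,np.ones((3,3)))>0
r=rect(b,'board');print(cv2.boxPoints(r))
rect(win(200,225,200,225)&(Z>.075),'knob')
rect(win(255,392,150,225)&(Z>.2)&(Z<.27),'lamp')
rect(win(385,425,240,280)&(Z>.13),'bottle cap'); rect(win(385,425,240,280)&(Z>.04)&(Z<.13),'bottle body')
rect(win(415,460,205,250)&(Z>.03),'tin')
rect(win(225,270,190,235)&(Z>.042)&(Z<.065),'lever arm')
rect(win(190,230,255,360)&(Z>.01),'brush')
p,d,m=load('scene0'); W=cloud(d,m); Z=W[...,2]
b=win(265,430,235,350)&(abs(Z-.010)<.004)
hsv=cv2.cvtColor(p,cv2.COLOR_RGB2HSV);b&=hsv[...,2]>120
r=rect(b,'board(scene)');print(cv2.boxPoints(r))
rect(win(405,430,235,260)&(Z>.075),'knob(scene)')
rect(win(265,360,185,250)&(abs(Z-.105)<.006),'block part')
rect(win(265,385,190,260)&(Z>.2)&(Z<.27),'lamp(scene)')
```

```text
bench z 0.0016371377890730637
block 3515 [490.132  -72.1293] [ 88.0567 169.8659] 7.302462577819824 z 0.10469203977239963
[[ 435.6651    6.5185]
 [ 457.2563 -161.9697]
 [ 544.5988 -150.777 ]
 [ 523.0076   17.7111]]
board 3659 [646.2473 -31.7688] [184.0416 321.5133] 8.782761573791504 z 0.0098429916706495
[[ 530.7598  113.0524]
 [ 579.8513 -204.691 ]
 [ 761.7348 -176.59  ]
 [ 712.6434  141.1534]]
knob 110 [603.5087 150.5199] [21.2574 25.1431] 65.43628692626953 z 0.08593204194695685
lamp 5159 [614.9418 -86.5683] [ 81.2153 228.7181] 8.960220336914062 z 0.24914487816561653
bottle cap 143 [ 506.6683 -245.7856] [23.525  25.3907] 87.13325500488281 z 0.14955397303045065
bottle body 459 [ 505.2856 -246.2484] [50.9259 52.537 ] 66.66712188720703 z 0.09900530027868064
tin 793 [ 581.9769 -333.9189] [68.5337 67.5535] 74.25181579589844 z 0.044294799352329134
lever arm 430 [609.9725  88.2628] [85.2913 51.7952] 88.30030822753906 z 0.04970929818159876
brush 1242 [400.5154 160.9779] [ 67.5204 218.5146] 86.90038299560547 z 0.018184283752693303
board(scene) 6659 [643.9696 -40.6394] [188.7347 344.0567] 8.757118225097656 z 0.010000750126113431
[[ 524.5117  115.0165]
 [ 576.893  -225.0294]
 [ 763.4276 -196.2953]
 [ 711.0462  143.7506]]
knob(scene) 99 [603.204  152.7472] [24.6475 23.9145] 37.597110748291016 z 0.08492411827145374
block part 696 [459.3242 -74.6435] [ 36.2012 169.3119] 9.102965354919434 z 0.10508962107467468
lamp(scene) 3881 [613.8351 -86.3029] [ 81.9743 231.4881] 8.914182662963867 z 0.24934329399557129
```

Run:
```python
from h import *
np.set_printoptions(precision=3,suppress=True)
s=observe(); print(s['ee_rot'], s['qpos'])
a=np.radians(8.8); xb=np.array([np.cos(a),np.sin(a)]); yb=np.array([-xb[1],xb[0]]); O=np.array([562,-75.])
for n,(x,y) in dict(pivot=(80,122.5),cleat=(132,0),home=(79.5,0),lampFL=(10,90),push0=(-118,13),).items(): print(n,O+x*xb+y*yb)
ty=s['ee_rot'][:2,1]; print('yaw of tool y',np.arctan2(ty[1],ty[0]),'target',a,'mod pi')
for f in('scene0','top0'):
    p,d,m=load(f);W=cloud(d,m);k=(abs(W[...,0]-.242)<.12)&(abs(W[...,1]-.522)<.12)&(W[...,2]>.15)
    for z in np.arange(.2,.6,.025):
        q=W[k&(abs(W[...,2]-z)<.0125)]
        if len(q)>5: print(f,round(z,3),len(q),q[:,:2].min(0)-[.242,.522],q[:,:2].max(0)-[.242,.522])
```

```text
[[-0.907  0.42  -0.001]
 [ 0.42   0.907 -0.002]
 [ 0.    -0.002 -1.   ]] [ 1.064  0.308  1.508  0.     1.328 -0.073]
pivot [622.318  58.297]
cleat [692.446 -54.806]
home [640.564 -62.838]
lampFL [558.114  15.47 ]
push0 [443.4   -80.205]
yaw of tool y 1.1370032487880133 target 0.15358897417550102 mod pi
scene0 0.25 57 [-0.029 -0.051] [0.03  0.049]
scene0 0.275 108 [-0.033 -0.055] [0.032 0.057]
scene0 0.3 361 [-0.042 -0.071] [0.043 0.066]
scene0 0.325 414 [-0.042 -0.071] [0.041 0.062]
scene0 0.35 322 [-0.042 -0.066] [0.038 0.063]
scene0 0.375 289 [-0.021 -0.038] [0.039 0.029]
scene0 0.4 357 [-0.03  -0.039] [0.039 0.037]
scene0 0.425 263 [-0.021 -0.038] [0.04 0.03]
scene0 0.45 339 [-0.023 -0.038] [0.039 0.034]
scene0 0.475 171 [ 0.004 -0.037] [0.038 0.031]
top0 0.25 28 [-0.022 -0.054] [-0.007 -0.043]
top0 0.275 39 [-0.019 -0.055] [-0.007 -0.043]
top0 0.3 188 [-0.041 -0.072] [ 0.002 -0.038]
top0 0.325 129 [-0.04  -0.072] [ 0.002 -0.041]
top0 0.35 68 [-0.039 -0.068] [-0.011 -0.056]
```

Run:
```python
from h import *
np.set_printoptions(precision=1,suppress=True)
s=observe(); R=s['ee_rot'];P=s['position']
p,d,m=load('scene0');W=cloud(d,m);L=(W-P)@R*1000; L[...,2]*=-1
k=(abs(L[...,0])<110)&(abs(L[...,1])<110)&(L[...,2]>-10)
for z in np.arange(0,320,12):
    q=L[k&(abs(L[...,2]-z)<6)]
    if len(q)>5: print(z,len(q),'x',np.percentile(q[:,0],[1,99]),'y',np.percentile(q[:,1],[1,99]))
a=np.radians(8.8); O=np.array([562,-75.])
for f in('scene0','top0'):
    p,d,m=load(f);W=cloud(d,m)*1000; B=np.dstack([(W[...,0]-O[0])*np.cos(a)+(W[...,1]-O[1])*np.sin(a),-(W[...,0]-O[0])*np.sin(a)+(W[...,1]-O[1])*np.cos(a),W[...,2]])
    k=(abs(B[...,0]-50)<80)&(abs(B[...,1])<100)&(B[...,2]>200)&(B[...,2]<270)
    q=B[k]; print(f,'lamp x',np.percentile(q[:,0],[.5,1,50,99,99.5]),'y',np.percentile(q[:,1],[.5,99.5]),'z',np.percentile(q[:,2],[1,50,99]))
    for z in (215,225,235,245,250):
        g=q[abs(q[:,2]-z)<5]; 
        if len(g)>5: print(z,len(g),np.percentile(g[:,0],[1,99]))
    # cleat: wood, z 35 ; cheek z 30
    k=(B[...,2]>28)&(B[...,2]<40)&(B[...,0]>100)&(B[...,0]<160)&(abs(B[...,1])<104); q=B[k]; print('cleat top',len(q),np.percentile(q[:,0],[1,99]),np.median(q[:,2]))
    k=(B[...,2]>26)&(B[...,2]<34)&(B[...,1]<-70)&(B[...,1]>-115)&(B[...,0]>0)&(B[...,0]<120); q=B[k]; print('cheek top',len(q),np.percentile(q,[1,99],axis=0) if len(q) else '')
```

```text
12 6 x [-9.9 14.4] y [-47.4  44.7]
24 46 x [-12.   14.3] y [-53.6  56.5]
36 50 x [-12.    9.7] y [-55.4  57.5]
48 53 x [-12.6   9.8] y [-55.5  57.4]
60 117 x [-14.3  14.1] y [-71.7  75.1]
72 189 x [-17.8  16.7] y [-72.6  73.3]
84 186 x [-18.6  15.8] y [-69.8  71.7]
96 178 x [-20.2   6.7] y [-69.   69.8]
108 282 x [-19.6   7.9] y [-67.5  69.9]
120 125 x [-12.4  15.4] y [-65.6  65.2]
132 102 x [-39.    3.8] y [-35.2  35.3]
144 139 x [-38.8   0.4] y [-36.2  35.8]
156 140 x [-39.6   0.3] y [-35.8  34.9]
168 199 x [-38.9  15.2] y [-35.4  37.1]
180 115 x [-36.    5.1] y [-34.9  31.1]
192 153 x [-38.    1.7] y [-35.4  36.4]
204 152 x [-37.9   6.2] y [-36.7  37.6]
216 159 x [-37.4  -0.4] y [-34.7  34.3]
228 143 x [-38.9  -6.3] y [-31.4  33.9]
240 114 x [-37.8 -14.4] y [-24.1  34.5]
252 33 x [-37.1 -19.6] y [-7.8 30.1]
scene0 lamp x [11.6 12.5 57.7 88.3 88.7] y [-99.2  92.6] z [229.8 249.3 253.4]
225 37 [83.2 86.9]
235 228 [79.2 88.9]
245 1942 [11.6 87.9]
250 2962 [12.4 85.4]
cleat top 1090 [103.7 156.6] 34.38101618988518
cheek top 470 [[   3.9 -109.1   26.2]
 [ 118.1  -84.3   33.4]]
top0 lamp x [10.4 10.6 47.4 88.5 89.9] y [-98.8  93.4] z [236.  249.  253.5]
235 176 [10.  90.9]
245 2972 [11.5 88.3]
250 4161 [13.9 86.7]
cleat top 567 [143.2 158.5] 34.85321958101477
cheek top 197 [[   5.2 -110.6   26.2]
 [  46.6  -86.    33.3]]
```

```bash
python3 -m jog '[17,-27,0,-0.082,17,-27,0,-0.082,17,-27,0,-0.082,17,-27,0,-0.082,17,-27,0,-0.082,17,-27,0,-0.082,17,-27,0,-0.082,18,-27,0,-0.082,18,-27,0,-0.082,18,-27,0,-0.082,18,-26,0,-0.082,18,-26,0,-0.082]' 40
python3 -m jog '[-4,-24,0,0,-4,-24,0,0,-4,-24,0,0,-4,-24,0,0,-4,-24,0,0,-4,-24,0,0,-4,-24,0,0,-4,-24,0,0,-4,-24,0,0,-4,-24,0,0,-4,-24,0,0,-2,-22,0,0]'
```

```text
time: 1.1
position: [0.451, 0.1981, 0.231]
ee_rot: [[-0.148, 0.989, -0.001], [0.989, 0.148, -0.0], [-0.0, -0.001, -1.0]]
ft_force: [-0.5, 1.1, -0.4]
grip_width: 0.04
time: 2.1
position: [0.4036, -0.0874, 0.231]
ee_rot: [[-0.152, 0.988, -0.001], [0.988, 0.152, 0.0], [0.0, -0.001, -1.0]]
ft_force: [0.4, -0.4, 0.5]
grip_width: 0.0398
```

```bash
python3 -m jog '[0,0,-17,0,0,0,-17,0,0,0,-17,0,0,0,-17,0,0,0,-17,0,0,0,-17,0,0,0,-17,0,0,0,-17,0,0,0,-17,0,0,0,-17,0,0,0,-3,0,0,0,0,0]'
python3 - <<'E'
from h import *
shot('top','top1'); p,d,m=shot('scene','scene1')
cv2.imwrite('pics/scene1c.png',cv2.resize(p[100:320,170:460,::-1],None,fx=2.5,fy=2.5))
E
```

```text
time: 3.1
position: [0.4051, -0.0863, 0.0607]
ee_rot: [[-0.153, 0.988, 0.002], [0.988, 0.153, -0.0], [-0.001, 0.002, -1.0]]
ft_force: [-9.6, 1.8, 34.9]
grip_width: 0.0394
```

View pics/scene1c.png

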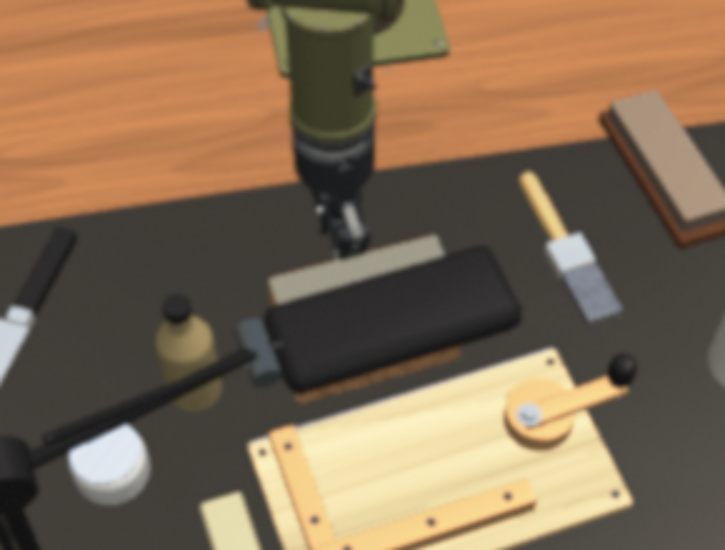

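The crop shows the gripper at about (345,240), with its front knuckle over the near edge of the block. The 35 N upward force means the knuckle is pressing on the block's top, so I'm backing up.

```bash
python3 -m jog '[0,0,6,0,0,0,8,0,0,0,0,0]'
python3 - <<'E'
from h import *
np.set_printoptions(precision=1,suppress=True)
s=observe(); R=s['ee_rot'];P=s['position'];print(P,s['ft_force'])
p,d,m=shot('scene','scene2');W=cloud(d,m);L=(W-P)@R*1000; L[...,2]*=-1
k=(abs(L[...,0])<40)&(abs(L[...,1])<90)&(L[...,2]>-20)&(W[...,2]>.109)
for z in np.arange(0,150,8):
    q=L[k&(abs(L[...,2]-z)<4)]
    if len(q)>3: print(z,len(q),'x',np.percentile(q[:,0],[1,99]),'y',np.percentile(q[:,1],[1,99]))
p,d,m=shot('top','top2');W=cloud(d,m); Z=W[...,2]
w=np.zeros(Z.shape,bool);w[230:305,262:375]=1
print(cv2.minAreaRect((W[w&(abs(Z-.105)<.004)][:,:2]*1000).astype(np.float32)))
E
```

```text
time: 3.45
position: [0.4055, -0.0865, 0.0734]
ee_rot: [[-0.152, 0.988, 0.002], [0.988, 0.152, -0.001], [-0.001, 0.002, -1.0]]
ft_force: [0.2, -1.2, -0.3]
grip_width: 0.04
[ 0.4 -0.1  0.1] [ 0.2 -1.2 -0.3]
32 4 x [-30.1  12. ] y [47.1 65.9]
40 9 x [-9.5 17.7] y [-24.2  63.5]
48 17 x [-11.5  12.9] y [-27.8  49.4]
56 29 x [-10.7  10.2] y [-22.4  53.6]
64 26 x [-14.3  15.8] y [-20.2  55.3]
72 57 x [-15.2  18.1] y [-20.7  58. ]
80 27 x [-14.9  18.3] y [-19.9  62. ]
88 31 x [-15.2  18.7] y [17.7 64.4]
96 43 x [-17.2  21.3] y [11.1 67.2]
104 100 x [-17.4  19.4] y [11.5 67.5]
112 47 x [-15.5  10.7] y [14.  48.1]
120 23 x [-9.1 13.2] y [29.5 37.1]
128 27 x [-23.8  25.1] y [24.4 38. ]
136 79 x [-35.2  31.1] y [-1.5 38.9]
144 74 x [-35.2  34. ] y [-2.8 38.5]
((489.9253234863281, -72.0391616821289), (87.5763168334961, 169.60667419433594), 7.170792102813721)
```

```bash
python3 -m jog '[0,0,3,-0.12,0,0,3,-0.12,0,0,0,-0.12,0,0,0,-0.12,0,0,0,-0.12,0,0,0,-0.12,0,0,0,-0.12,0,0,0,-0.12,0,0,0,-0.12,0,0,0,-0.12,0,0,0,-0.12,0,0,0,-0.12]' 85
python3 -m jog '[0,0,-10,-0.12,0,0,-12,-0.01,0,0,-12,0,0,0,-12,0,0,0,-10,0,0,0,-8,0,0,0,0,0]'
python3 -c "
from h import *
P=observe()['position'][:2]*1000;a=np.radians(8.8);r=P-[562,-75];print(r[0]*np.cos(a)+r[1]*np.sin(a),-r[0]*np.sin(a)+r[1]*np.cos(a))"
```

```text
time: 4.55
position: [0.4043, -0.0861, 0.0776]
ee_rot: [[0.962, 0.274, -0.002], [0.274, -0.962, 0.0], [-0.001, -0.001, -1.0]]
ft_force: [-0.4, 0.2, -0.0]
grip_width: 0.0851
time: 5.13
position: [0.4034, -0.0859, 0.0126]
ee_rot: [[0.988, 0.153, -0.004], [0.153, -0.988, 0.001], [-0.003, -0.002, -1.0]]
ft_force: [0.1, 0.4, 0.7]
grip_width: 0.0855
-158.35285371280875 13.512278566810233
```

```bash
python3 -m jog '[6,0.9,0,0,6,0.9,0,0,6,0.9,0,0,6,0.9,0,0,6,0.9,0,0,6,0.9,0,0,5,0.8,0,0,5,0.8,0,0,0,0,0,0]'
python3 -m jog '[2,0.3,0,0,2,0.3,0,0]'; python3 -m jog '[2,0.3,0,0]'
python3 - <<'E'
from h import *
p,d,m=shot('top','top3');W=cloud(d,m)*1000; Z=W[...,2]
w=np.zeros(Z.shape,bool);w[215:305,262:375]=1
r=cv2.minAreaRect(W[w&(abs(Z-105)<5)][:,:2].astype(np.float32));print(r);a=np.radians(8.8);C=np.array([np.cos(a),np.sin(a)])
for P in (np.array(r[0]),observe()['position'][:2]*1000): q=P-[562,-75];print(q@C,q@[-C[1],C[0]])
E
```

```text
time: 5.88
position: [0.4506, -0.079, 0.0146]
ee_rot: [[0.988, 0.154, -0.001], [0.154, -0.988, 0.0], [-0.001, -0.0, -1.0]]
ft_force: [-3.5, -0.3, 4.1]
grip_width: 0.085
time: 6.05
position: [0.4526, -0.0783, 0.0145]
ee_rot: [[0.988, 0.154, -0.004], [0.154, -0.988, 0.0], [-0.004, -0.001, -1.0]]
ft_force: [-7.4, -1.0, 6.5]
grip_width: 0.0848
time: 6.13
position: [0.4539, -0.0781, 0.0145]
ee_rot: [[0.988, 0.154, -0.005], [0.154, -0.988, 0.0], [-0.005, -0.001, -1.0]]
ft_force: [-13.1, -4.2, 13.9]
grip_width: 0.0851
((524.3196411132812, -71.60595703125), (74.94558715820312, 169.74696350097656), 9.415792465209961)
-36.717559572989124 9.11865080533522
-107.3587807252882 13.512458595166374
```

```bash
python3 -m jog '[-6,-0.9,0,0,-6,-0.9,0,0,-6,-0.9,0,0,-6,-0.9,0,0,-6,-0.9,0,0,-6,-0.9,12,0,-6,-1,18,0,-3,-0.5,20,0,0,0,20,0.11,0,0,0,0.12,0,0,0,0.12,0,0,0,0.12]'
python3 -m jog '[0,0,0,0.12,0,0,0,0.12,0,0,0,0.12,0,0,0,0.12,0,0,0,0.12,0,0,0,0.12,0,0,0,0.12,0,0,0,0.12,0,0,0,0.12,0,0,0,0.02,0,0,0,0]'
python3 - <<'E'
from h import *
p,d,m=shot('top','top4');W=cloud(d,m)*1000; Z=W[...,2]
a=np.radians(8.8);C=np.array([np.cos(a),np.sin(a)])
w=np.zeros(Z.shape,bool);w[215:305,262:375]=1
q=W[w&(abs(Z-105)<5)][:,:2]-[562,-75];B=np.c_[q@C,q@[-C[1],C[0]]];print(np.percentile(B,[0.5,2,50,98,99.5],axis=0).round(1))
for lo in(-75,-40,0,40): print(lo,np.percentile(B[abs(B[:,1]-lo)<8,0],[1,99]).round(1))
q=observe()['position'][:2]*1000-[562,-75];print(q@C,q@[-C[1],C[0]])
E
```

```text
time: 7.18
position: [0.4117, -0.0855, 0.0849]
ee_rot: [[0.808, 0.589, 0.002], [0.589, -0.808, -0.0], [0.001, 0.001, -1.0]]
ft_force: [-0.6, 0.4, 1.1]
grip_width: 0.0847
time: 8.1
position: [0.4114, -0.0853, 0.0842]
ee_rot: [[-0.15, 0.989, -0.0], [0.989, 0.15, 0.0], [0.0, -0.0, -1.0]]
ft_force: [0.1, 0.2, 0.6]
grip_width: 0.0851
[[-86.2 -74.7]
 [-82.9 -72.3]
 [-38.1   0.1]
 [ -2.   90.4]
 [ -0.3  92.7]]
-75 [-86.1  -2.1]
-40 [-85.9  -1.5]
0 [-71.7  -1.2]
40 [-49.3  -0.3]
-150.33138587719895 12.860709354716375
```

```bash
python3 -m jog '[0,-1,-9,0,0,-1,-9,0,0,0,-8,0,0,0,0,0]'
python3 -m jog '[2,0.3,0,0,2,0.3,0,0,1,0.15,0,0,0,0,0,0]'
```

```text
time: 8.48
position: [0.4106, -0.087, 0.0571]
ee_rot: [[-0.151, 0.989, -0.003], [0.989, 0.151, 0.001], [0.001, -0.002, -1.0]]
ft_force: [-0.6, -0.2, -0.3]
grip_width: 0.0851
time: 8.82
position: [0.4166, -0.0866, 0.0585]
ee_rot: [[-0.152, 0.988, -0.0], [0.988, 0.152, -0.0], [-0.0, -0.001, -1.0]]
ft_force: [-1.9, -2.2, -0.3]
grip_width: 0.0847
```

```bash
python3 -m jog '[2,0.3,0,0,3.5,0.5,3.5,0,3.5,0.5,3.5,0,3.8,0.6,3.7,0,3.9,0.6,3.7,0,4.1,0.6,3.6,0,4.2,0.6,3.4,0]'
python3 - <<'E'
from h import *
p,d,m=shot('scene','scene5')
cv2.imwrite('pics/scene5c.png',cv2.resize(p[100:320,170:460,::-1],None,fx=2.5,fy=2.5))
E
```

```text
time: 9.4
position: [0.4414, -0.0823, 0.0799]
ee_rot: [[-0.152, 0.988, -0.001], [0.988, 0.152, 0.001], [0.001, -0.001, -1.0]]
ft_force: [-2.7, 1.0, -0.7]
grip_width: 0.0849
```

View pics/scene5c.png

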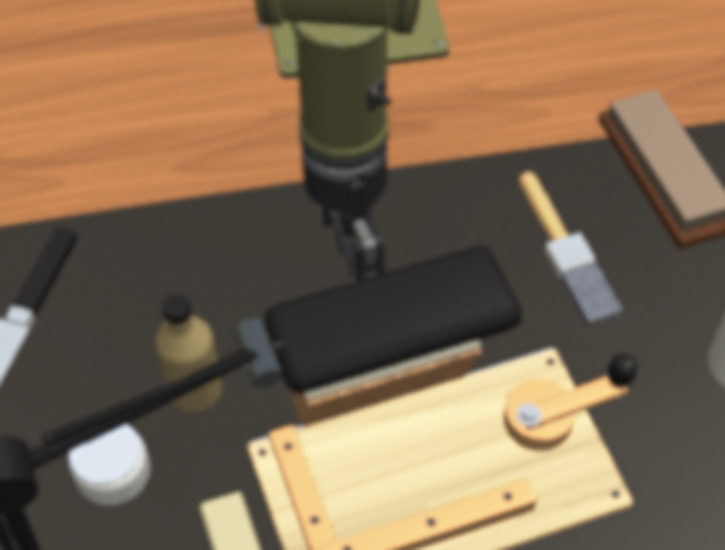

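The crop shows the block tilting: the top edge of its felt has moved over the board (front edge at about (300,415)–(480,350)), square to it, and clear of the lamp. I'm continuing the arc.

```bash
python3 -m jog '[4.4,0.7,3.3,0,4.5,0.7,3.1,0,4.7,0.7,2.8,0,4.8,0.7,2.6,0,4.9,0.8,2.3,0,5,0.8,2.1,0,5,0.8,1.7,0]'
python3 -m jog '[4,0.6,1.2,0,4,0.6,1,0]'
python3 - <<'E'
from h import *
p,d,m=shot('scene','scene6');W=cloud(d,m)*1000
q=W-[562,-75,0];a=np.radians(8.8);B=np.dstack([q[...,0]*np.cos(a)+q[...,1]*np.sin(a),-q[...,0]*np.sin(a)+q[...,1]*np.cos(a),q[...,2]])
k=(B[...,0]>-30)&(B[...,0]<125)&(abs(B[...,1]-10)<80)&(B[...,2]>20)&(B[...,2]<160)
s=B[k]; 
for z in range(30,160,10):
    g=s[abs(s[:,2]-z)<5]
    if len(g)>5: print(z,len(g),np.percentile(g[:,0],[2,50,98]).round(1))
r=observe()['position'][:2]*1000-[562,-75];print(r@[np.cos(a),np.sin(a)])
E
```

```text
time: 10.03
position: [0.4762, -0.0776, 0.098]
ee_rot: [[-0.152, 0.988, 0.001], [0.988, 0.152, -0.0], [-0.0, 0.001, -1.0]]
ft_force: [-0.3, 0.4, -0.3]
grip_width: 0.0851
time: 10.2
position: [0.4839, -0.0764, 0.1]
ee_rot: [[-0.152, 0.988, 0.001], [0.988, 0.152, -0.0], [-0.0, 0.001, -1.0]]
ft_force: [-0.4, -0.0, -0.7]
grip_width: 0.0853
80 206 [47.4 52.9 56.1]
90 456 [37.8 45.5 54. ]
100 452 [25.8 34.5 42.8]
110 338 [19.9 24.7 33.4]
-76.2486948050515
```

```bash
python3 -m jog '[3,0.5,0.5,0,3,0.5,0.5,0]'; python3 -m jog '[3,0.5,0,0,0,0,0,0,0,0,0,0]'
python3 - <<'E'
from h import *
p,d,m=shot('scene','scene7');cv2.imwrite('pics/scene7c.png',cv2.resize(p[100:320,170:460,::-1],None,fx=2.5,fy=2.5))
W=cloud(d,m)*1000
q=W-[562,-75,0];a=np.radians(8.8);B=np.dstack([q[...,0]*np.cos(a)+q[...,1]*np.sin(a),-q[...,0]*np.sin(a)+q[...,1]*np.cos(a),q[...,2]])
k=(B[...,0]>-30)&(B[...,0]<125)&(abs(B[...,1]-10)<80)&(B[...,2]>20)&(B[...,2]<160)
s=B[k]; 
for z in range(30,160,10):
    g=s[abs(s[:,2]-z)<5]
    if len(g)>5: print(z,len(g),np.percentile(g[:,0],[2,50,98]).round(1))
E
```

```text
time: 10.42
position: [0.4892, -0.0754, 0.1009]
ee_rot: [[-0.152, 0.988, -0.0], [0.988, 0.152, -0.0], [-0.0, -0.0, -1.0]]
ft_force: [-0.1, -0.2, 0.9]
grip_width: 0.0847
time: 10.67
position: [0.4922, -0.0748, 0.1008]
ee_rot: [[-0.152, 0.988, 0.0], [0.988, 0.152, 0.0], [0.0, 0.0, -1.0]]
ft_force: [0.3, 0.5, 0.4]
grip_width: 0.0852
60 14 [59.7 61.2 62.3]
70 180 [57.6 61.8 64.1]
80 373 [49.5 56.2 63. ]
90 380 [41.  47.9 54.1]
100 367 [32.6 39.  45.4]
110 395 [23.8 30.6 37.6]
120 119 [22.6 25.6 30.7]
```

View pics/scene7c.png

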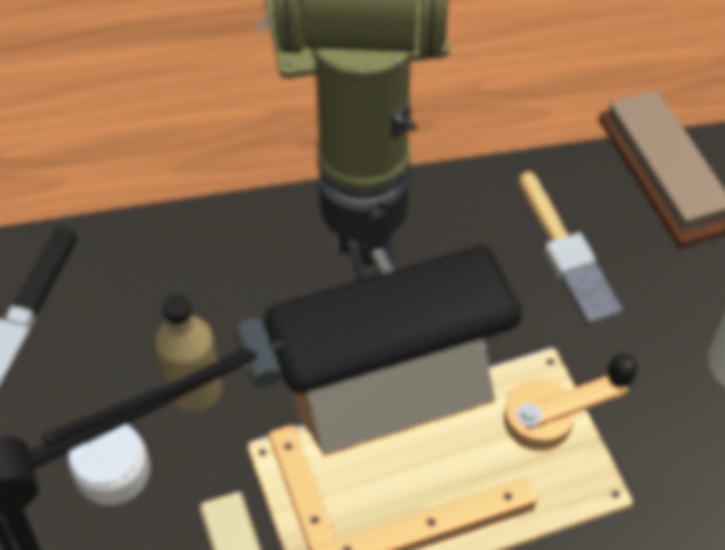

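The crop shows the felt face tilted about 50° forward, facing the board's back, and the block is square. It hasn't gone over yet, so I'm nudging further while lowering slightly to keep the knuckles under the lamp.

```bash
cat > chk.py <<'E'
from h import *
import sys
p,d,m=shot('scene',sys.argv[1]);W=cloud(d,m)*1000
cv2.imwrite(f'pics/{sys.argv[1]}c.png',cv2.resize(p[100:320,170:460,::-1],None,fx=2.5,fy=2.5))
q=W-[562,-75,0];a=np.radians(8.8);B=np.dstack([q[...,0]*np.cos(a)+q[...,1]*np.sin(a),-q[...,0]*np.sin(a)+q[...,1]*np.cos(a),q[...,2]])
k=(B[...,0]>-30)&(B[...,0]<125)&(abs(B[...,1]-10)<80)&(B[...,2]>20)&(B[...,2]<160)
s=B[k]
for z in range(30,160,10):
    g=s[abs(s[:,2]-z)<5]
    if len(g)>5: print(z,len(g),np.percentile(g[:,0],[2,50,98]).round(1))
r=observe()['position'][:2]*1000-[562,-75];print('axis',r@[np.cos(a),np.sin(a)],r@[-np.sin(a),np.cos(a)])
E
python3 -m jog '[2,0.3,-2,0,2,0.3,-2,0,0,0,0,0,0,0,0,0,0,0,0,0]'; python3 chk.py s8
```

```text
time: 11.13
position: [0.4959, -0.0743, 0.0967]
ee_rot: [[-0.152, 0.988, -0.0], [0.988, 0.152, 0.0], [0.0, -0.0, -1.0]]
ft_force: [0.4, 0.6, -0.2]
grip_width: 0.0849
30 118 [75.6 77.6 79.2]
40 134 [75.9 77.4 79.4]
50 127 [75.8 77.4 79.1]
60 131 [75.6 77.2 79.4]
70 136 [75.1 77.3 78.9]
80 139 [75.6 77.3 79. ]
90 290 [21.5 75.8 79.1]
100 1676 [13.8 45.  75.3]
axis -65.20282638768651 10.808064364021256
```

The block has dropped flat: front face vertical at x_b ≈ 77, top at about 98 mm. It overhangs more than expected (rear face at x_b ≈ -28). I'll retreat, go down behind it and slide it home.

```bash
python3 -m jog '[-10,-1.5,3,0,-15,-2.3,0,0,-15,-2.3,0,0,-6,-0.9,0,0,0,0,-18,0,0,0,-18,0,0,0,-18,0,0,0,-16,0,0,0,-14,0,0,0,-8,0,0,0,0,0]'
python3 - <<'E'
from h import *
p,d,m=shot('top','top9');cv2.imwrite('pics/top9c.png',cv2.resize(p[130:330,190:450,::-1],None,fx=2.5,fy=2.5))
r=observe()['position'][:2]*1000-[562,-75];a=np.radians(8.8);print('axis',r@[np.cos(a),np.sin(a)],r@[-np.sin(a),np.cos(a)])
W=cloud(d,m)*1000
q=W-[562,-75,0];B=np.dstack([q[...,0]*np.cos(a)+q[...,1]*np.sin(a),-q[...,0]*np.sin(a)+q[...,1]*np.cos(a),q[...,2]])
s=B[(B[...,0]>-60)&(B[...,0]<125)&(abs(B[...,1]-10)<110)&(abs(B[...,2]-98)<6)]
print(np.percentile(s,[.5,2,50,98,99.5],axis=0).round(1))
E
```

```text
time: 12.1
position: [0.4488, -0.0811, 0.0066]
ee_rot: [[-0.152, 0.988, -0.003], [0.988, 0.152, 0.001], [0.001, -0.003, -1.0]]
ft_force: [0.2, 0.7, 0.5]
grip_width: 0.0847
axis -112.18181643542455 11.055673392640918
[[-24.7 -74.4  92.6]
 [-23.4 -72.2  93. ]
 [  6.    5.8  97.6]
 [ 33.4  90.5 101.9]
 [ 34.4  92.8 103. ]]
```

View pics/top9c.png

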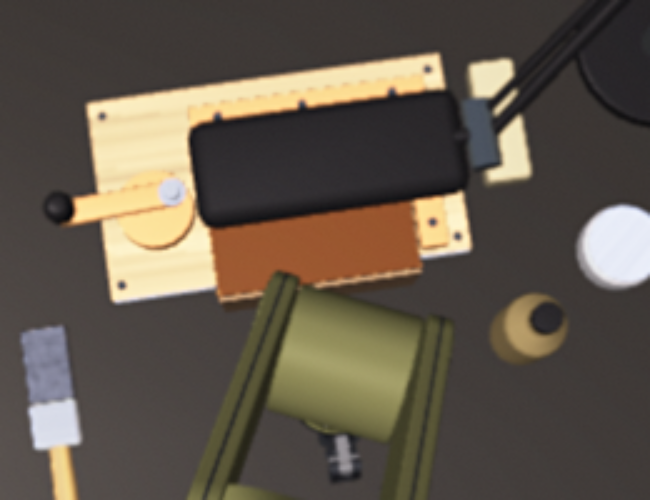

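The crop shows the brown leather face up and the block lying square in the lane at (215–420, 205–300), clear of disc and cheek. The olive wrist housing sits above the gripper, so I need its forward extent against the lamp before going further.

Run:
```python
from h import *
a=np.radians(8.8); axis=-112.2
z=observe()['position'][2]*1000; print(z)
shot('scene','s10')
for f in('top9','s10'):
    p,d,m=load(f);W=cloud(d,m)*1000;q=W-[562,-75,0]
    B=np.dstack([q[...,0]*np.cos(a)+q[...,1]*np.sin(a)-axis,-q[...,0]*np.sin(a)+q[...,1]*np.cos(a)-11,q[...,2]])
    k=(abs(B[...,0])<110)&(abs(B[...,1])<90)
    for h in range(60,480,20):
        g=B[k&(abs(B[...,2]-h)<10)]
        if h<110: g=g[g[:,0]<80]
        if len(g)>8: print(f,h,len(g),'fwd',np.percentile(g[:,0],[50,98,99.5]).round(1),'y',np.percentile(g[:,1],[1,99]).round(1))
```

```text
7.401721559244272
top9 60 14 fwd [-47.4 -42.3 -42.3] y [-11.3  13.5]
top9 80 65 fwd [-46.3 -35.6 -34.3] y [-14.3  16.3]
top9 100 25 fwd [-64.3 -32.1 -31.3] y [-11.4  17.1]
top9 120 147 fwd [-56.8 -36.4 -35. ] y [-11.2  12.1]
top9 220 22 fwd [-32.7 -24.2 -23.4] y [ 2.  28.4]
top9 360 22 fwd [ 5.8 52.5 54.3] y [-46.1  55.6]
top9 380 173 fwd [-23.   57.   61.9] y [-61.1  57.7]
top9 400 1190 fwd [-4.3 56.5 60.8] y [-65.   50.3]
top9 420 2036 fwd [ 2.3 44.4 49.4] y [-58.1  49.9]
top9 440 317 fwd [-9.3 35.1 37.3] y [-55.5  69.7]
top9 460 324 fwd [-23.   20.9  22.4] y [-48.2  71.1]
s10 100 26 fwd [21.4 27.4 27.6] y [-17.7  21.2]
s10 120 47 fwd [34.9 38.8 39.3] y [-17.5  17.1]
s10 140 117 fwd [32.6 37.3 37.8] y [-35.4  35.3]
s10 160 172 fwd [30.8 37.8 38.7] y [-35.4  35.5]
s10 180 225 fwd [27.3 37.1 38.4] y [-34.9  35.1]
s10 200 130 fwd [31.5 37.5 38.2] y [-35.6  33.6]
s10 220 222 fwd [29.5 37.1 38.2] y [-35.6  37.7]
s10 240 190 fwd [30.1 36.  36.5] y [-33.9  30.6]
s10 260 185 fwd [31.7 37.2 38.4] y [-33.9  27.1]
s10 280 249 fwd [31.9 41.3 43.1] y [-33.9  34.4]
s10 300 220 fwd [29.6 36.2 36.4] y [-34.7  33. ]
s10 320 172 fwd [30.7 37.  37.7] y [-34.7  32.3]
s10 340 287 fwd [29.2 39.8 40.7] y [-36.7  25.7]
s10 360 218 fwd [34.7 60.6 61.2] y [-63.6  58.2]
s10 380 495 fwd [35.9 62.2 63.4] y [-65.3  46.1]
s10 400 825 fwd [28.9 58.2 60.2] y [-63.6  62.6]
s10 420 1092 fwd [ 6.3 46.  48.3] y [-57.8  58.1]
s10 440 327 fwd [-10.3  33.8  36. ] y [-51.4  80. ]
s10 460 339 fwd [-25.8  19.5  21. ] y [-45.9  76.8]
```

The wrist is a 38 mm radius cylinder up to z 345, and the wider housing starts at 350, well above the lamp head. That leaves about 17 mm of clearance with the axis at x_b = -45, so I'm pushing.

```bash
python3 -m jog '[5,0.8,0,0,4.5,0.7,0,0,4,0.6,0,0,4,0.6,0,0,4,0.6,0,0,4,0.6,0,0,4,0.6,0,0,4,0.6,0,0,4,0.6,0,0,4,0.6,0,0,3,0.5,0,0,0,0,0,0]'; sed -i 's/<125)&(abs(B\[...,1\]-10)<80)/<131)\&(abs(B[...,1]-5)<75)/' chk.py; python3 chk.py s11
```

```text
time: 13.2
position: [0.4961, -0.0746, 0.0078]
ee_rot: [[-0.152, 0.988, 0.002], [0.988, 0.152, -0.0], [-0.001, 0.002, -1.0]]
ft_force: [-0.6, -1.3, -0.5]
grip_width: 0.0849
30 130 [112.2 113.9 130.9]
40 115 [112.  114.  115.5]
50 120 [111.7 113.8 115.4]
60 119 [111.8 113.8 115.5]
70 121 [112.2 113.6 115.3]
80 125 [112.1 113.8 115.3]
90 315 [ 10.  110.7 115. ]
100 2512 [ 15.3  64.3 110.6]
axis -65.01074928438429 10.446316176437902
```

```bash
python3 -m jog '[4,0.6,0,0,4,0.6,0,0,3,0.5,0,0,3,0.5,0,0,0,0,0,0]'; python3 -m jog '[2,0.3,0,0,1,0.15,0,0]';python3 -m jog '[1,0.15,0,0,0,0,0,0]';python3 - <<'E'
from h import *
p,d,m=shot('scene','s12');W=cloud(d,m)*1000
q=W-[562,-75,0];a=np.radians(8.8);B=np.dstack([q[...,0]*np.cos(a)+q[...,1]*np.sin(a),-q[...,0]*np.sin(a)+q[...,1]*np.cos(a),q[...,2]])
for y in range(-80,101,20):
    g=B[(abs(B[...,1]-y)<6)&(B[...,2]>50)&(B[...,2]<90)&(B[...,0]>90)&(B[...,0]<150)]
    c=B[(abs(B[...,1]-y)<6)&(B[...,2]>31)&(B[...,2]<38)&(B[...,0]>120)&(B[...,0]<155)]
    print(y,len(g),np.median(g[:,0]).round(1) if len(g) else '',np.percentile(c[:,0],[2,98]).round(1) if len(c) else '')
r=observe()['position'][:2]*1000-[562,-75];print('axis',r@[np.cos(a),np.sin(a)])
E
```

```text
time: 13.67
position: [0.5097, -0.0723, 0.0078]
ee_rot: [[-0.152, 0.988, 0.001], [0.988, 0.152, -0.0], [-0.0, 0.001, -1.0]]
ft_force: [-1.6, -0.0, -0.2]
grip_width: 0.0846
time: 13.83
position: [0.5114, -0.0718, 0.0078]
ee_rot: [[-0.152, 0.988, -0.0], [0.988, 0.152, 0.0], [0.0, -0.0, -1.0]]
ft_force: [-3.2, -0.9, 1.2]
grip_width: 0.0847
time: 14.0
position: [0.5123, -0.0717, 0.0078]
ee_rot: [[-0.152, 0.988, -0.0], [0.988, 0.152, -0.0], [0.0, -0.0, -1.0]]
ft_force: [-4.5, -1.1, 0.8]
grip_width: 0.0849
-80 38 110.0 [131.2 154.3]
-60 38 130.3 [129.9 153.8]
-40 38 130.5 [130.6 153.7]
-20 44 130.2 [130.4 154.4]
0 39 130.2 [130.  154.6]
20 39 129.9 [129.3 153.4]
40 34 129.9 [129.2 154.4]
60 36 130.0 [130.5 154.7]
80 34 130.1 [129.7 154.5]
100 2 128.5 [130.9 154.4]
axis -48.624793137318726
```

```bash
python3 -m jog '[1,0.15,0,0,0,0,0,0]'; python3 -m jog '[1,0.15,0,0,0,0,0,0]'; python3 -m jog '[1,0.15,0,0,0,0,0,0]'
```

```text
time: 14.22
position: [0.5122, -0.0714, 0.0076]
ee_rot: [[-0.152, 0.988, -0.002], [0.988, 0.152, 0.0], [0.001, -0.002, -1.0]]
ft_force: [-5.0, -1.3, 1.0]
grip_width: 0.085
time: 14.38
position: [0.512, -0.0712, 0.0075]
ee_rot: [[-0.152, 0.988, -0.004], [0.988, 0.152, 0.0], [0.001, -0.004, -1.0]]
ft_force: [-8.7, -1.1, 2.0]
grip_width: 0.0849
time: 14.55
position: [0.5119, -0.0709, 0.0072]
ee_rot: [[-0.153, 0.988, -0.006], [0.988, 0.153, 0.001], [0.002, -0.006, -1.0]]
ft_force: [-8.7, -2.9, 1.2]
grip_width: 0.0851
```

The block has stopped against the cleat: no further advance at about 9 N, and the front face is parallel to the cleat along its whole length. I'm backing off and going round the left of the lamp to the knob.

```bash
python3 -m jog '[-8,-1.2,0,0,-14,-2.1,0,0,-15,-2.3,0,0,-15,-2.3,6,0,0,0,25,0,0,0,28,0,0,0,28,0,0,0,26,0,0,26,0,0,1,30,0,0,1,30,0,0,1,30,0,0]'
python3 -m jog '[1,30,0,0,1,30,0,0,1,26,0,0,1,8,0,0,0,0,0,0]' 46
python3 - <<'E'
from h import *
a=np.radians(8.8);C=np.array([[np.cos(a),np.sin(a)],[-np.sin(a),np.cos(a)]])
for n in('top','scene'):
    p,d,m=shot(n,n+'13');W=cloud(d,m)*1000;q=(W[...,:2]-[562,-75])@C.T
    k=(np.hypot(q[...,0]-77,q[...,1]-217)<30)&(W[...,2]>65)&(W[...,2]<95); g=q[k]; r=cv2.minEnclosingCircle(g.astype(np.float32)); print(n,'knob',len(g),r,g.mean(0))
    k=(abs(q[...,0]-80)<80)&(abs(q[...,1])<115)&(abs(W[...,2]-98)<5); g=q[k]; print('block top',np.percentile(g,[.5,99.5],axis=0).round(1))
print(observe()['position'],C@(observe()['position'][:2]*1000-[562,-75]))
E
```

```text
time: 15.55
position: [0.4687, 0.038, 0.122]
ee_rot: [[-0.151, 0.989, 0.006], [0.989, 0.151, 0.001], [-0.0, 0.006, -1.0]]
ft_force: [0.5, -0.7, 0.6]
grip_width: 0.0854
time: 15.97
position: [0.4723, 0.133, 0.1214]
ee_rot: [[-0.156, 0.988, 0.004], [0.988, 0.156, 0.001], [0.001, 0.004, -1.0]]
ft_force: [0.3, 0.4, 0.1]
grip_width: 0.0457
top knob 113 ((75.53388977050781, 216.3648223876953), 12.346854209899902) [ 74.54745046 214.49866572]
block top [[ 27.2 -74.2]
 [132.8  91.8]]
scene knob 127 ((75.49043273925781, 218.47293090820312), 13.842888832092285) [ 78.26469512 215.66996146]
block top [[ 26.7 -73.8]
 [130.5  93.3]]
[0.47117869 0.13069736 0.12102172] [-58.28341665 217.17034129]
```

```bash
python3 -m jog '[20,3.1,0,0,25,3.9,0,0,25,3.9,0,0,25,3.9,0,0,24,3.7,0,0,14,2.1,0,0,0,0,0,0,0,0,-15,0,0,0,-18,0,0,0,-18,0,0,0,-12,0,0,0,-3,0]'
python3 - <<'E'
from h import *
a=np.radians(8.8);C=np.array([[np.cos(a),np.sin(a)],[-np.sin(a),np.cos(a)]])
s=observe();print(C@(s['position'][:2]*1000-[562,-75]),s['position'][2],s['ft_force'],s['qpos'])
for ph in (0.1,.3,.5,.7,.9,1.1,1.3,1.4,1.5,1.6): 
    b=np.array([80-95*np.sin(ph),122.5+95*np.cos(ph)]); print(ph,b.round(1),(C.T@b+[562,-75]).round(1))
E
```

```text
time: 17.07
position: [0.6005, 0.1494, 0.0524]
ee_rot: [[-0.151, 0.989, -0.006], [0.989, 0.151, -0.001], [-0.0, -0.006, -1.0]]
ft_force: [0.2, -0.7, 0.2]
grip_width: 0.046
[ 72.37794335 215.89871016] 0.052439240658101044 [ 0.22724093 -0.69815996  0.23806765] [ 1.75818958e-01  5.42503197e-01  1.61732328e+00 -3.52453525e-04
  9.87497241e-01  2.44693786e-02]
0.1 [ 70.5 217. ] [598.5 150.3]
0.3 [ 51.9 213.3] [580.7 143.7]
0.5 [ 34.5 205.9] [564.6 133.7]
0.7 [ 18.8 195.2] [550.7 120.7]
0.9 [  5.6 181.6] [539.7 105.3]
1.1 [ -4.7 165.6] [532.1  87.9]
1.3 [-11.5 147.9] [528.   69.4]
1.4 [-13.6 138.6] [527.3  59.9]
1.5 [-14.8 129.2] [527.6  50.4]
1.6 [-15.  119.7] [528.9  41. ]
```

```bash
python3 -m jog '[-9.9,-2.9,0,0.11,-9.9,-2.9,0,0.11,-8,-5,0,0.1,-8,-5,0,0.1,-7,-6.5,0,0.1,-7,-6.5,0,0.1]' 36
python3 -c "
from h import *
a=np.radians(8.8);C=np.array([[np.cos(a),np.sin(a)],[-np.sin(a),np.cos(a)]])
b=C@(observe()['position'][:2]*1000-[562,-75])-[80,122.5];print(np.hypot(*b),np.arctan2(-b[0],b[1]))"
```

```text
time: 17.57
position: [0.5537, 0.1223, 0.0557]
ee_rot: [[-0.701, 0.713, 0.002], [0.713, 0.701, 0.001], [-0.0, 0.002, -1.0]]
ft_force: [0.8, 2.0, -1.8]
grip_width: 0.0364
93.84077305022707 0.6669461765453492
```

```bash
python3 -m jog '[-5.5,-7.7,0,0.1,-5.5,-7.7,0,0.1,-3.8,-8.7,0,0.1,-3.8,-8.7,0,0.1,-2,-9.2,0,0.1,0,0,0,0]'
cat > ang.py <<'E'
from h import *
a=np.radians(8.8);C=np.array([[np.cos(a),np.sin(a)],[-np.sin(a),np.cos(a)]])
s=observe();b=C@(s['position'][:2]*1000-[562,-75])-[80,122.5];print(np.hypot(*b),'phi',np.arctan2(-b[0],b[1]),'F board',C@s['ft_force'][:2],s['ft_force'][2])
E
python3 ang.py
```

```text
time: 18.07
position: [0.5316, 0.0794, 0.0555]
ee_rot: [[-0.956, 0.293, -0.001], [0.293, 0.956, 0.0], [0.001, 0.0, -1.0]]
ft_force: [-1.0, -0.5, 0.1]
grip_width: 0.0356
93.15231630581103 phi 1.1890403758107377 F board [-1.09003819 -0.34307797] 0.13113289327387845
```

```bash
python3 -m jog '[-1,-4.6,0,0.05,-1,-4.6,0,0.05,-0.5,-4.7,0,0.05,0,0,0,0]'; python3 ang.py; python3 -m jog '[-0.3,-4.7,0,0.05,0,-4.7,0,0.05,0,0,0,0]'; python3 ang.py
```

```text
time: 18.4
position: [0.5302, 0.0664, 0.0554]
ee_rot: [[-0.989, 0.15, 0.0], [0.15, 0.989, 0.001], [-0.0, 0.001, -1.0]]
ft_force: [-0.9, 1.7, 1.2]
grip_width: 0.0361
92.50060468023531 phi 1.3289955345149294 F board [-0.63177935  1.82648217] 1.223145288433976
time: 18.65
position: [0.5303, 0.0602, 0.0553]
ee_rot: [[-0.999, 0.053, 0.001], [0.053, 0.999, 0.006], [-0.0, 0.006, -1.0]]
ft_force: [-1.0, 13.4, 1.7]
grip_width: 0.0361
92.0622879101242 phi 1.3963463606162614 F board [ 1.0468339  13.42901803] 1.70863588415121
```

```bash
python3 -m jog '[0,-2,0,0.02,0,0,0,0]'; python3 ang.py; python3 -m jog '[0.2,-2,0,0.02,0,0,0,0]'; python3 ang.py
python3 - <<'E'
from h import *
a=np.radians(8.8);C=np.array([[np.cos(a),np.sin(a)],[-np.sin(a),np.cos(a)]])
for n in('top','scene'):
    p,d,m=shot(n,n+'14');W=cloud(d,m)*1000;q=(W[...,:2]-[562,-75])@C.T
    k=(abs(q[...,0]-80)<80)&(abs(q[...,1])<110)&(abs(W[...,2]-98)<5); g=q[k]; print('block top',np.percentile(g,[.5,99.5],axis=0).round(1))
    k=(abs(q[...,0]-60)<60)&(q[...,1]<-70)&(q[...,1]>-115)&(abs(W[...,2]-30)<3);g=q[k]; print('cheek',len(g),np.percentile(g[:,1],[.5,2,98,99.5]) if len(g) else 0)
cv2.imwrite('pics/s14c.png',cv2.resize(p[180:330,240:460,::-1],None,fx=3.3,fy=3.3))
E
```

```text
time: 18.82
position: [0.5305, 0.0599, 0.0553]
ee_rot: [[-0.999, 0.035, 0.001], [0.035, 0.999, 0.008], [-0.001, 0.008, -1.0]]
ft_force: [-0.6, 19.4, 1.2]
grip_width: 0.0362
91.86998673390133 phi 1.3999810290546308 F board [ 2.36797596 19.30111742] 1.237220590632778
time: 18.98
position: [0.5307, 0.0597, 0.0553]
ee_rot: [[-1.0, 0.015, 0.001], [0.016, 1.0, 0.011], [-0.001, 0.011, -1.0]]
ft_force: [-0.1, 25.3, -0.1]
grip_width: 0.0361
91.59720365552565 phi 1.4022437938855277 F board [ 3.79171627 24.97448838] -0.11101205778047149
block top [[ 27.  -83.2]
 [132.7  82.5]]
cheek 155 [-110.48656373 -109.73529145  -85.45454961  -74.42501953]
block top [[ 26.4 -82.9]
 [130.7  83.9]]
cheek 444 [-109.23028897 -109.04659173  -84.29235265  -83.8478193 ]
```

View pics/s14c.png

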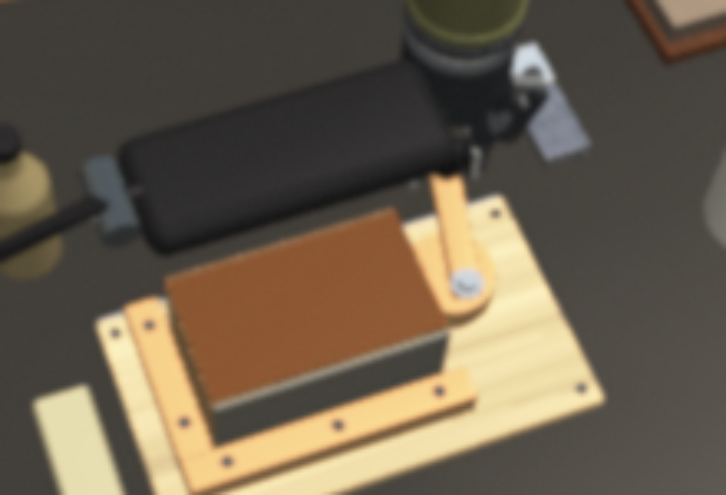

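The crop shows the lever arm now pointing to the robot (knob under the gripper at about (450,170)). The block is leather up with its front face along the cleat and its right end at the cheek. The knob stopped advancing at 25 N, so it is clamped. Releasing now: open, lift just over the knob while staying under the lamp, then back out.

```bash
python3 -m jog '[0,0,0,0,0,0,0,0,0,2,0,0,0,0,0,0]' 60
python3 -m jog '[0,0,6,0,0,0,10,0,0,0,10,0,0,0,11,0,0,0,0,0,-12,0,0,0,-20,0,0,0,-20,2,0,0,-20,2,0,0,-16,0,5,0,0,0,20,0,0,0,0,0]'
python3 - <<'E'
from h import *
a=np.radians(8.8);C=np.array([[np.cos(a),np.sin(a)],[-np.sin(a),np.cos(a)]])
for n in('top','scene'):
    p,d,m=shot(n,n+'15');W=cloud(d,m)*1000;q=(W[...,:2]-[562,-75])@C.T
    k=(abs(q[...,0]-80)<80)&(abs(q[...,1])<110)&(abs(W[...,2]-98)<5); g=q[k]; print('block top',np.percentile(g,[.5,99.5],axis=0).round(1))
    k=(np.hypot(q[...,0]+14,q[...,1]-131)<32)&(W[...,2]>65)&(W[...,2]<95); g=q[k]; 
    if len(g)>5: c=np.array(cv2.minEnclosingCircle(g.astype(np.float32))[0]);print(n,'knob',len(g),c,'phi',np.arctan2(80-c[0],c[1]-122.5))
    for y in range(-70,81,30):
        g=q[(abs(q[...,1]-y)<6)&(W[...,2]>50)&(W[...,2]<90)&(q[...,0]>90)&(q[...,0]<150)]
        if len(g): print(y,np.median(g[:,0]).round(1))
cv2.imwrite('pics/s15.png',p[:,:,::-1])
E
python3 ang.py
```

```text
time: 19.42
position: [0.5307, 0.055, 0.055]
ee_rot: [[-1.0, 0.009, 0.001], [0.009, 1.0, -0.001], [-0.001, -0.001, -1.0]]
ft_force: [-0.2, -0.1, -0.2]
grip_width: 0.0599
time: 20.42
position: [0.443, 0.0593, 0.1191]
ee_rot: [[-1.0, 0.008, 0.004], [0.008, 1.0, 0.0], [-0.004, 0.0, -1.0]]
ft_force: [0.9, 0.4, 1.5]
grip_width: 0.06
block top [[ 27.  -83.1]
 [132.7  82. ]]
-40 132.3
20 132.9
block top [[ 26.8 -82.7]
 [130.1  84. ]]
scene knob 45 [-10.98967266 147.25749207] phi 1.3051363810092398
-70 130.3
-40 130.2
-10 130.1
20 129.9
50 129.8
80 129.8
178.39693510988516 phi 1.4115980152419365 F board [-0.83615605 -0.47566464] 0.11538967482742055
```

View pics/s15.png

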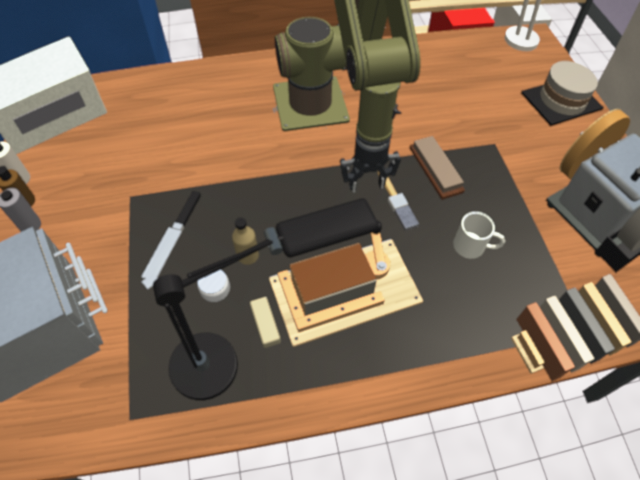

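The scene view shows everything in place and the gripper clear at (370,165), but the knob is hidden by the lamp. I'll clear the arm for a final top view.

```bash
python3 -m jog '[0,0,25,0,0,0,30,0,0,0,30,0,-3,30,10,0,-4,30,0,0,-5,32,0,0,-6,32,0,0,-8,32,0,0,-10,32,0,0,-10,32,0,0,-10,32,0,0,0,0,0,0]'
python3 - <<'E'
from h import *
a=np.radians(8.8);C=np.array([[np.cos(a),np.sin(a)],[-np.sin(a),np.cos(a)]])
p,d,m=shot('top','top16');W=cloud(d,m)*1000;q=(W[...,:2]-[562,-75])@C.T
k=(np.hypot(q[...,0]+14,q[...,1]-131)<32)&(W[...,2]>70)&(W[...,2]<95); g=q[k]; c=np.array(cv2.minEnclosingCircle(g.astype(np.float32))[0]);print('knob',len(g),c,'phi',np.arctan2(80-c[0],c[1]-122.5),np.hypot(*(c-[80,122.5])))
k=(abs(q[...,0]-80)<80)&(abs(q[...,1])<110)&(abs(W[...,2]-98)<5);print(np.percentile(q[k],[.5,99.5],axis=0))
p0,d0,m0=load('top0');W0=cloud(d0,m0)*1000
for n,(u0,u1,v0,v1),z in (('bottle',(385,425,240,280),130),('tin',(415,460,205,250),35),('lamp',(255,392,150,225),230),('brush',(190,230,255,360),10),('mug',(110,180,195,255),60)):
    f=lambda W:np.nanmean(W[v0:v1,u0:u1][(W[v0:v1,u0:u1,2]>z)&(W[v0:v1,u0:u1,2]<260)],axis=0)[:2].round(1)
    print(n,f(W0),f(W))
cv2.imwrite('pics/top16c.png',cv2.resize(p[130:330,190:450,::-1],None,fx=2.5,fy=2.5))
E
```

```text
time: 21.52
position: [0.3857, 0.3168, 0.2112]
ee_rot: [[-1.0, 0.004, -0.0], [0.004, 1.0, 0.004], [0.0, 0.004, -1.0]]
ft_force: [0.6, 0.3, 1.1]
grip_width: 0.0596
knob 129 [-12.14414787 145.47039795] phi 1.3264882244021905 94.96411516553454
[[ 26.98571198 -83.34190116]
 [132.49398972  82.03497465]]
bottle [ 505.9 -245.4] [ 506.1 -245.4]
tin [ 582.4 -333.4] [ 582.3 -333.3]
lamp [611.2 -80.4] [611.3 -80.4]
brush [423.8 158.1] [423.5 157.9]
mug [582.4 308.1] [582.5 308.2]
```

View pics/top16c.png

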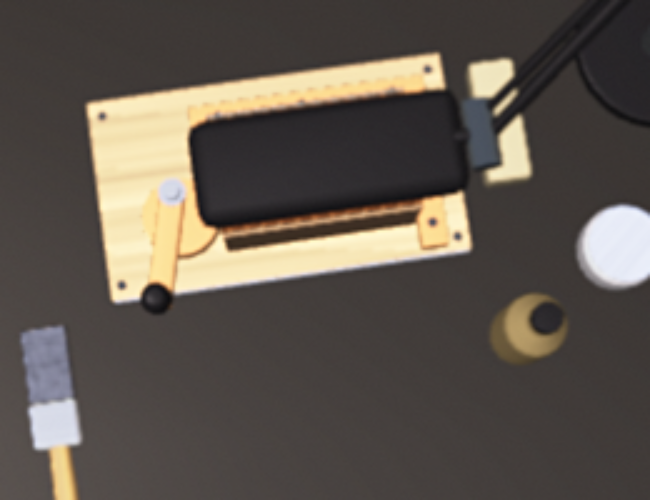

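The crop shows the block under the lamp with the lever swung to the robot side (knob at (156,298), pivot at (172,190)), and the bottle, tin and brush where they were. I read the lever at about 1.33 rad, while the task expects about 1.5 when tight, so I'm checking the disc and the block's seating independently.

Run:
```python
from h import *
from scipy.optimize import least_squares
np.set_printoptions(precision=1,suppress=True)
a=np.radians(8.8);C=np.array([[np.cos(a),np.sin(a)],[-np.sin(a),np.cos(a)]])
shot('scene','scene17')
for f in('top0','scene0','top16','scene17'):
    p,d,m=load(f);W=cloud(d,m)*1000;q=(W[...,:2]-[562,-75])@C.T;Z=W[...,2]
    k=(np.hypot(q[...,0]-80,q[...,1]-122.5)<58)&(Z>34)&(Z<42)&(q[...,1]>86); g=q[k].astype(np.float32); h=cv2.convexHull(g)[:,0]
    c,r=cv2.minEnclosingCircle(g); print(f,'disc',len(g),np.array(c),r, 'min y',g[:,1].min())
    k=(np.hypot(q[...,0]-80,q[...,1]-122.5)<16)&(Z>55)&(Z<82)&(q[...,1]>100); g=q[k]; print('  pivot cap',len(g),g.mean(0) if len(g) else '', np.median(Z[k]) if len(g) else '')
    k=(abs(q[...,0]-80)<75)&(abs(q[...,1])<110)&(abs(Z-98)<5); 
    if f in('scene17',): r=cv2.minAreaRect(q[k].astype(np.float32)); print('  block',r)
    k=(abs(q[...,1]-130)<70)&(abs(q[...,0]-90)<115)&(abs(Z-10)<3)&(q[...,1]>110)&(p[...,0]>140); g=q[k]; print('  board left edge y',np.percentile(g[:,1],[99,99.8]),'x',np.percentile(g[:,0],[.3,99.7]))
```

```text
top0 disc 423 [ 71.  139.8] 33.95444107055664 min y 105.86818
  pivot cap 37 [ 80.2 122.6] 57.24850242501354
  board left edge y [189.6 190.5] x [ -1.7 180.1]
scene0 disc 331 [ 86.4 129.8] 55.10352325439453 min y 97.867836
  pivot cap 27 [ 78.6 123.6] 57.149173216753844
  board left edge y [191.1 192.1] x [ -3.9 179.2]
top16 disc 294 [ 60.2 118.7] 34.02260208129883 min y 89.67185
  pivot cap 30 [ 79.8 121.9] 57.18144229531631
  board left edge y [189.6 190.2] x [ -1.7 180.4]
scene17 disc 256 [ 78.6 113.3] 54.71207809448242 min y 100.00805
  pivot cap 28 [ 78.7 123.4] 57.08982706359934
  block ((78.60396575927734, 0.7571487426757812), (106.24186706542969, 170.20884704589844), 0.5763624906539917)
  board left edge y [191.3 192.4] x [ -4.2 179.6]
```

The disc centre sits 20 mm from the pivot and its edge is now at y_b ≈ 84.9 mm, exactly the left end of a block at home (85 mm). So the cam is tight, and the lever only started at a nonzero angle. The block centre reads (78.6, 0.8) mm against home (79.5, 0), within the camera error. I'm handing in.

```bash
python3 -c "
from workcell import job_done,observe
s=observe();print(s['time'],s['ft_force']);print(job_done())"
```

```text
21.6167 [ 0.40699822 -1.31946356 -0.90419629]
the job is handed in; nothing more can be done
None
```

I pushed the block against the board's front edge and tipped it over that edge without gripping it, leather side up. I then slid it to the back cleat, swung the cam lever until it clamped, let go and moved the arm clear. The job was handed in at 21.6 s.

**Last checks:**
- **Block position:** the leather face is on top and the block's centre is at (78.6, 0.8) mm against home (79.5, 0), within camera error. Its front face is parallel to the cleat, and it stopped there under about 9 N of push.
- **Clamp:** the knob took about 25 N and stopped moving. After letting go, the disc's edge was at y ≈ 84.9 mm, right where the block's left end should be (85 mm). I didn't test the clamp by pulling on the block or the lever.
- **Surroundings:** the lamp, bottle, tin, brush and mug read within 0.4 mm of where they started. I did not re-measure the whetstone, knife or compound bar, but the arm never went near them.

**What disagreed:**
- **Lever angle:** from the knob I read about 1.33 rad instead of 1.5. The disc had turned as far as the lever, so I put this down to where zero is counted from. The lever may also have sprung back about 0.03 rad on release.
- **Early contact:** while first lowering the gripper, a knuckle pressed on the block's top with about 35 N at the last reading, under the 40 N limit. I backed off and the block had not moved.
- **Landing:** the block came down overhanging the edge by about 28 mm instead of 10 mm. The slide home corrected this.

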